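# Draw out the telescopic inspection mirror and hold it over the crate

## Task

The telescopic inspection mirror lies pushed together in its rest: press in the button on the side of its black handle and pull the handle straight back, away from the mirror, to its second and last stop, then let the button spring out so that it locks. Then take the locked mirror by its handle, lift it out of the rest and hold it with the mirror over the crate of couplings, clear above the rim. Finish while still holding it there, and leave the other things on the bench where they stand.

Things in the scene. Friction and masses are not known exactly. Their poses are not given: they have to be found in the camera images.
- pole: Handle of the telescopic mirror: black flat-sided bar 210 mm long (its x), 26 mm wide (y), 30 mm high (z). Origin on its long axis at its FRONT end, where the shaft comes out; +x runs to its butt, away from the mirror; z up. It lies level, axis 60 mm above the bench. Button on the +y side at x = 35 mm; plain grip from x = 70 mm back. Tool 0.32 kg, balances 50 mm back when drawn out.
- shaft (a joint): Draw of the telescope (m): 0 pushed together, 0.060 first stop, 0.120 second stop and end of travel. The 10 mm steel shaft slides out of the handle's front with about 3 N of drag. A spring catch locks it at 0, 0.060 and 0.120 (1.5 mm play either way). With the button kept in it passes the first stop freely; with the button let go it catches there.
- button (a joint): How far the lock button is in (m): 0 sprung out (locked, when at a stop), 0.006 flush with the handle's side. Over 0.0035 frees the shaft. Between stops it stays about 0.003 in by itself. 5 N to start, 10 N flush. A grip across the handle at the button, one finger on the button, one on the far side, presses it flush and holds the handle at once.
- button_top (a point): Centre of the button's outer face: a grey round cap 14 mm across that stands 6 mm out of the handle's side (along the handle's +y), at the height of the handle's axis, 35 mm behind the handle's front end.
- mirror_c (a point): Centre of the mirror: a round sloping disc 58 mm across, 4 mm thick, at the end of the shaft, on the tool's axis. It lies 117 mm ahead of the handle's front end when pushed together, 237 mm at the second stop.
- rest: Grey metal rest screwed to the bench, 410 x 70 mm, fixed. Origin on the bench under the front end of the pushed-together handle; axes as the handle's. At x = -60 mm an upright plate 78 mm high with a 14 mm notch, open at the top, for the shaft. A 22 mm collar beyond it bears on this plate after 2 mm, so that pulling the handle along +x draws the telescope out. The tool lifts straight up out of it.
- saddle_1 (a point): Middle of the first saddle, on its seat under the handle, x = 192 mm in the rest's frame. The saddles are 12 mm thick (along x), 52 mm wide, 45 mm high, with cheeks up to 58 mm, 36 mm apart; the handle lies and slides between the cheeks. Between the front plate and this saddle both sides of the handle are free.
- saddle_2 (a point): Middle of the second saddle, alike but 3 mm lower, at x = 285 mm in the rest's frame. The drawn-out handle lies from x = 120 to 330 mm, over both saddles, and stays there when let go; between the saddles both its sides are free to grip.
- crate: Grey open plastic crate full of upright hose couplings, 200 mm (its x) by 260 mm (its y) by 100 mm high, walls 5 mm, fixed; the couplings end 14 mm below the rim. Origin on the bench under its centre.
- coupling_a: Brass hose coupling, 62 mm across, 85 mm tall, standing beside the rest; origin under its centre. Bystander.
- coupling_b: Grey metal hose coupling, 54 mm across, 75 mm tall, standing beside the rest; origin under its centre. Bystander.
- tape: Empty cardboard tape core, ring 90 mm across, 25 mm high, lying flat; origin under its centre. Bystander.
- sealant: White plastic bottle, 52 mm across, 120 mm tall, standing; origin under its centre. Bystander.
- carton: Cardboard carton 100 x 130 x 70 mm; origin under its centre. Bystander.
- spanner: Steel spanner 200 mm long, lying flat; origin in its middle. Bystander.
- plug: Brass screw plug 60 mm across, 48 mm tall; origin under its centre. Bystander.

How it is judged:
On the way, in this order (a step that is already met when the one before it is completed fails the run):
1. the telescope is drawn out to its second stop and the button has sprung out (value of joint shaft above 0.115 m and value of joint button below 0.002 m), for 0.2 s.
2. it is lifted out of the rest, still locked (height (world z) of pole above 0.11 m and contact force between pole and rest below 0.1 N and value of joint shaft above 0.115 m), for 0.2 s.
At the end, for the whole second after the job is handed in: The telescope is locked at its second stop (out over 115 mm, button under 2 mm in), held still in the fingers, handle front over 110 mm above the bench, touching neither rest nor crate, with the mirror's centre over the crate's opening, over 125 mm above the bench. The robot still holds it (all of step 2 and value of joint button below 0.002 m and contact force between the fingers and pole above 4 N and contact force between pole and crate below 0.1 N and linear speed of pole below 0.03 m/s and x of mirror_c in the frame of crate between -0.095 and 0.095 m and y of mirror_c in the frame of crate between -0.125 and 0.125 m and z of mirror_c in the frame of crate above 0.125 m); the arm keeps its last pose, push and grip.
It fails at once if a bystander is displaced by more than 30 mm (distance of any of coupling_a, coupling_b, tape, sealant, carton, spanner, plug from where it was at the start of the episode above 0.03 m).
It also fails if it takes over 54 s, if anything falls off the work surface, if the arm or the gripper's body presses on something with over 40 N, if the wrist force passes 120 N, or if a joint passes its speed limit or range.

## Robot

A 6-joint arm with a two-finger parallel gripper is mounted at the origin on the work surface. World frame = base frame: x ahead of the robot, y to its left, z up, the work surface at z = 0. Lengths are in m, angles in rad, forces in N, time in s.
With the tool pointing down it reaches from about 0.275 to 0.75 m from the base axis. Payload 10.2 kg.
Tool frame: the origin (TCP) lies at the very end of the fingers, on their centre line; the grasp point (between the pads) lies 19 mm behind it; z points along the fingers, y is the direction in which the jaws open and shut (so a half turn about z gives the same grasp; the last joint's range is limited). The gripper opens to 88 mm and grips with 3 to 60 N. Pads are 18 mm wide; open, the fingers measure 123 mm over their backs; the gripper's body (75 mm by 187 mm) begins 45 mm behind the grasp point.
Start: joints at [0.917, 0.313, 1.498, -0, 1.331, -0.223], TCP at [0.219, 0.477, 0.239] pointing down, gripper open.
Joint ranges: [-2.94, 2.94], [-0.97, 2.17], [0.19, 2.56], [-1.23, 4.37], [0.02, 3.11], [-2.88, 2.88]. Speed limits (rad/s): [2.39, 2.39, 3.01, 3.14, 3.14, 3.14].

## Interface

Orientations are given as a unit quaternion [w, x, y, z].
In Python, from plant import arm gives the robot as it stands. Calls block until the motion is done:
- arm.reach(position, orientation): joint-space move of the TCP to a pose.
- arm.move_straight(position, frame=None, speed=0.15, guard=None): straight line of the TCP; frame=None keeps the orientation; speed is the mean speed in m/s. With guard (N) it stops when the force on the tool has changed by that much, and returns True; else False.
- arm.set_joints(angles): joint-space move.
- arm.set_gripper(opening, force=None): finger opening in m; force is the grip in N (None keeps the last); returns when the fingers have stopped.
- arm.pause(seconds).
- arm.inverse_kinematics(position, orientation): joint angles nearest the present ones, or None.
- arm.state(): the state.
- arm.get_image(name): name is "scene" or "top" or "wrist"; returns a dict with "image" (400x640x3 uint8, blue, green, red), "depth" (400x640 float32, m along the optical axis (not along the pixel's ray), 0 where there is no reading), "fx", "fy", "cx", "cy" (pixels), "T" (4x4, takes a point from camera to world coordinates). Camera axes: x right, y down, z forward; pixel columns grow to the right and rows downward; lengths in m; the calibration is good to about 2 mm. A picture is of the moment at which its call begins.
A pose or a line that the arm cannot do raises arm.MotionError and nothing moves.
- arm.finish_job(): hands the job in, once; it reports no verdict.
The state is a dict: "time": time; "joint_positions": joint angles; "qd": joint speeds; "tau": joint torques, N m; "tool_pos": TCP position; "tcp_rot": TCP orientation; "ft_force": force on the tool from outside, world axes, zero at the start; "moment": the same for the moment, N m; "width": finger opening in m.
Only numpy, scipy, OpenCV 4.12 (cv2) and the standard library are available. Lean on these libraries where they do the work, as an engineer would, in place of code of your own. Each camera call takes 0.05 s, during which the arm holds its last target. There are 200 camera calls.

## Working session

There is one attempt and no reset: what is moved stays moved. The work goes in short steps, each a Python script; the robot and the scene stay as the last script left them, time stands still between calls to the robot, and variables do not carry over. Pictures are saved under pics/ and viewed, about 8 in all and at most 12, crops included, and the job is handed in when it is done.

```bash
mkdir -p pics; ls
python3 - <<'E'
from plant import arm
import cv2,numpy as np
for n in ["top","scene"]:
    d=arm.get_image(n); np.savez(f"{n}0.npz",**d); cv2.imwrite(f"pics/{n}0.png",d["image"])
    print(n,d["fx"],d["fy"],d["cx"],d["cy"],d["T"].round(3).tolist())
print(arm.state())
E
```

```text
pics
top 400.03886425245327 400.03886425245327 314.17157040291596 201.10690580419822 [[0.041, -0.974, 0.224, 0.303], [-0.999, -0.039, 0.014, -0.078], [-0.004, -0.224, -0.975, 1.03], [0.0, 0.0, 0.0, 1.0]]
scene 415.15373203403396 415.15373203403396 327.96026278041086 203.0831031194317 [[-0.719, 0.43, -0.547, 1.159], [0.695, 0.466, -0.547, 0.557], [0.02, -0.773, -0.634, 0.835], [0.0, 0.0, 0.0, 1.0]]
{'time': 0.1, 'joint_positions': array([ 9.16644123e-01,  3.13381071e-01,  1.49831275e+00, -1.69208779e-05,
        1.33097534e+00, -2.23425519e-01]), 'qd': array([ 0.00053397,  0.00091515, -0.00245068,  0.00086617, -0.00157724,
        0.00065769]), 'tau': array([ 1.31626275e-03, -4.02818298e+01, -2.52645975e+01,  6.94930251e-02,
        3.41886270e-02, -1.01748180e-04]), 'tool_pos': array([0.21910682, 0.47687359, 0.23824314]), 'tcp_rot': array([-2.21234717e-04,  2.13700393e-01,  9.76899100e-01, -4.90754231e-04]), 'ft_force': array([-0.05402927, -1.09317063, -0.44651757]), 'moment': array([-0.05969725,  0.00525709, -0.03525803]), 'width': 0.0880419872638161}
```

View pics/top0.png

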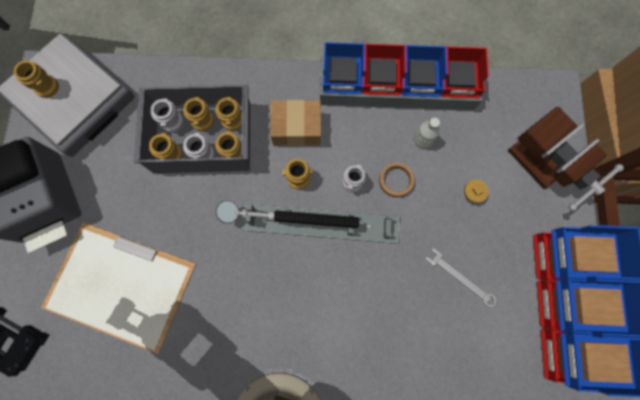

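View pics/scene0.png

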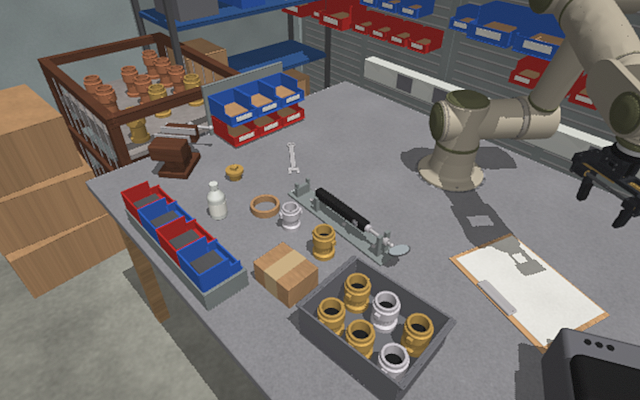

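```bash
cat > vis.py <<'E'
import numpy as np,cv2
def cast(d,uv,z):
    uv=np.atleast_2d(uv).astype(float);T=d["T"]
    r=np.c_[(uv[:,0]-d["cx"])/d["fx"],(uv[:,1]-d["cy"])/d["fy"],np.ones(len(uv))]@T[:3,:3].T
    return T[:3,3]+r*((z-T[2,3])/r[:,2])[:,None]
def cloud(d):
    v,u=np.mgrid[:400,:640];D=d["depth"]
    P=np.stack([(u-d["cx"])/d["fx"]*D,(v-d["cy"])/d["fy"]*D,D],-1)@d["T"][:3,:3].T+d["T"][:3,3]
    P[D==0]=np.nan
    return P
def big(m):
    n,l,s,_=cv2.connectedComponentsWithStats(m.astype(np.uint8)); return l==1+np.argmax(s[1:,4])
def rect(P):
    (c,wh,a)=cv2.minAreaRect(P[:,:2].astype(np.float32)); return np.round(c,4),np.round(wh,4),round(a,2),cv2.boxPoints((c,wh,a)).round(4).tolist()
E
python3 - <<'E'
import numpy as np,cv2
from vis import *
for n,box in [("top",(225,190,400,250)),("scene",(295,170,385,250))]:
    d=dict(np.load(n+"0.npz")); P=cloud(d); im=d["image"]; g=im.max(2)
    R=np.zeros(g.shape,bool); R[box[1]:box[3],box[0]:box[2]]=1
    m=big((g<55)&R); 
    v,u=np.nonzero(m); z=P[m][:,2]
    print(n,m.sum(),u.min(),u.max(),v.min(),v.max(),"z",np.nanpercentile(z,[5,25,50,75,95]).round(3))
    mt=m&(P[...,2]>.068)
    print("  cloud top",mt.sum(),rect(P[mt]))
    v,u=np.nonzero(m); print("  ray z=.075",rect(cast(d,np.c_[u,v],.075)))
    # crate rim
    X,Y,Z=P[...,0],P[...,1],P[...,2]
    R=(Y>.0)&(Y<.5)&(X>.45)&(X<.8)&(Z>.093)&(Z<.106)&(im.max(2)<110)&(np.ptp(im.astype(int),axis=2)<20)
    print("  crate",R.sum(),rect(P[big(R)]))
    x0,y0,x1,y1=box
    if n=="top": x0,y0,x1,y1=210,160,420,250
    else: x0,y0,x1,y1=270,170,420,270
    cv2.imwrite(f"pics/{n}c.png",cv2.resize(im[y0:y1,x0:x1],None,fx=3.8,fy=3.8,interpolation=cv2.INTER_CUBIC))
d=dict(np.load("top0.npz"));P=cloud(d)
for nm,p in dict(a=(297,173),b=(354,178),tape=(397,180),mirror=(228,212),cart=(296,122)).items(): print(nm,P[p[1],p[0]].round(3),cast(d,p,.08).round(3))
E
```

```text
top 923 275 358 211 227 z [0.062 0.072 0.074 0.075 0.077]
  cloud top 836 (array([ 0.479 , -0.0719]), array([0.2039, 0.0258]), 87.57, [[0.4618000090122223, -0.17319999635219574], [0.48750001192092896, -0.17430000007152557], [0.49619999527931213, 0.029400000348687172], [0.47040000557899475, 0.030500000342726707]])
  ray z=.075 (array([ 0.4767, -0.0719]), array([0.2032, 0.0285]), 88.21, [[0.459199994802475, -0.17299999296665192], [0.4878000020980835, -0.17389999330043793], [0.49410000443458557, 0.029200000688433647], [0.46560001373291016, 0.03009999915957451]])
  crate 1247 (array([0.7048, 0.2486]), array([0.2007, 0.2807]), 3.9, [[0.5950999855995178, 0.38179999589920044], [0.6141999959945679, 0.10180000215768814], [0.8144000172615051, 0.11550000309944153], [0.7953000068664551, 0.3955000042915344]])
scene 638 316 368 188 231 z [0.054 0.065 0.073 0.075 0.076]
  cloud top 442 (array([ 0.4825, -0.0681]), array([0.2065, 0.0277]), 87.34, [[0.46389999985694885, -0.17059999704360962], [0.49160000681877136, -0.17190000414848328], [0.5011000037193298, 0.03440000116825104], [0.4733999967575073, 0.0357000008225441]])
  ray z=.075 (array([ 0.4928, -0.0608]), array([0.22  , 0.0435]), 87.86, [[0.46700000762939453, -0.16990000009536743], [0.5103999972343445, -0.17149999737739563], [0.5187000036239624, 0.04839999973773956], [0.47519999742507935, 0.05000000074505806]])
  crate 572 (array([0.6449, 0.2034]), array([0.1459, 0.3088]), 39.67, [[0.490200012922287, 0.27570000290870667], [0.6873000264167786, 0.03799999877810478], [0.7996000051498413, 0.13120000064373016], [0.602400004863739, 0.36880001425743103]])
a [ 0.597 -0.018  0.058] [[ 0.591 -0.019  0.08 ]]
b [ 0.594 -0.164  0.044] [[ 0.583 -0.161  0.08 ]]
tape [ 0.607 -0.283 -0.003] [[ 0.582 -0.267  0.08 ]]
mirror [0.489 0.147 0.06 ] [[0.485 0.143 0.08 ]]
cart [ 0.73  -0.009  0.072] [[ 0.726 -0.01   0.08 ]]
```

View pics/topc.png

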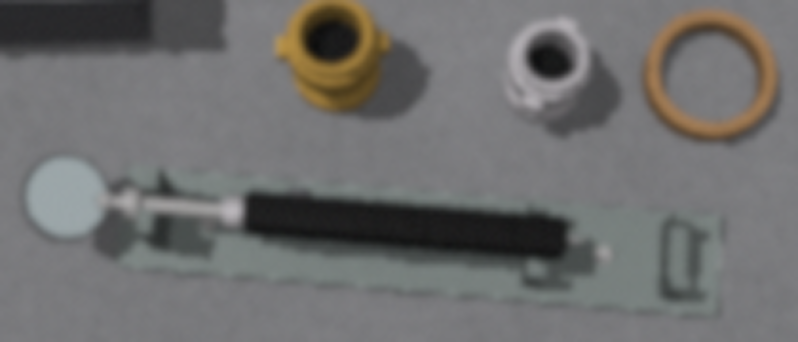

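View pics/scenec.png

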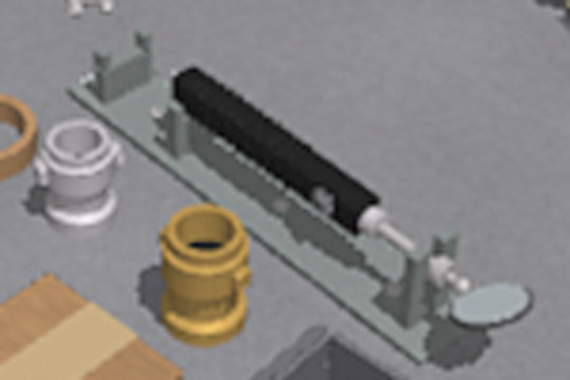

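Top view: the handle is the black bar from (275,217) to (359,223), with the mirror at (228,212) and the crate at (138–250, 88–170). The scene view shows the button on the far (+x world) side. Heights and the mirror-to-front distance of about 0.117 m agree with the given sizes. Next I move above the button and refine with the wrist camera.

```bash
cat > rob.py <<'E'
import numpy as np
from scipy.spatial.transform import Rotation as R
from plant import arm
S=0.041
e=np.array([-S,-1,0])/np.hypot(S,1)        # handle +x
n=np.cross([0,0,1],e)                       # handle +y
def quat(s): 
    y=s*n; z=np.array([0,0,-1.]); M=np.c_[np.cross(y,z),y,z]
    return np.roll(R.from_matrix(M).as_quat(),1)
E
python3 - <<'E'
from rob import *; from vis import *
best=None
for s in (1,-1):
    js=[arm.inverse_kinematics(p,quat(s)) for p in ([.482,-.004,.22],[.475,-.125,.041],[.47,-.19,.041],[.67,-.08,.22])]
    print(s,[None if j is None else np.round(j,2).tolist() for j in js])
    m=9 if any(j is None for j in js) else max(abs(j[5]) for j in js)
    if best is None or m<best[0]: best=(m,s)
print(best); arm.reach([.482,-.004,.22],quat(best[1]))
d=arm.get_image("wrist"); np.savez("w1.npz",**d); im=d["image"]; cv2.imwrite("pics/w1.png",im)
P=cloud(d); m=big((im.max(2)<55)&(P[...,2]>.066)&(P[...,2]<.085))
print(m.sum(),np.nanmedian(P[m][:,2]),rect(P[m])); v,u=np.nonzero(m);print(u.min(),u.max(),v.min(),v.max())
print(arm.state()["time"],arm.state()["tool_pos"])
E
```

```text
1 [[-0.25, 0.23, 1.65, -0.0, 1.26, -0.21], [-0.5, 0.5, 1.81, -0.0, 0.83, -0.46], [-0.62, 0.53, 1.77, -0.0, 0.85, -0.57], [-0.29, 0.67, 1.0, -0.0, 1.47, -0.25]]
-1 [None, [-0.5, 0.5, 1.81, -0.0, 0.83, 2.69], [-0.62, 0.53, 1.77, -0.0, 0.85, 2.57], None]
(np.float64(0.5746642264920401), 1)
2341 0.07486388623198842 (array([ 0.4805, -0.044 ]), array([0.1447, 0.0258]), 87.13, [[0.46399998664855957, -0.11569999903440475], [0.48969998955726624, -0.11699999868869781], [0.4970000088214874, 0.02759999968111515], [0.47119998931884766, 0.02889999933540821]])
307 331 159 288
2.125 [ 0.48200548 -0.00330455  0.2200344 ]
```

View pics/w1.png

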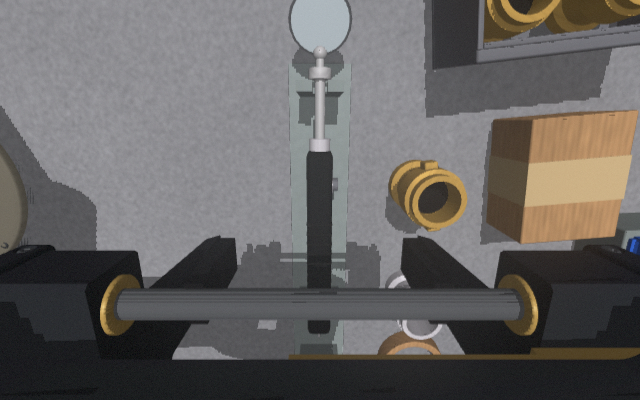

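The wrist view shows the handle centred at u≈319 with its front edge at v≈151, the button at (334,184) and both finger lanes free. I'll cast those two pixels, then act.

Run:
```python
from rob import *; from vis import *
d=dict(np.load("w1.npz"))
b=cast(d,[(334,184)],.06)[0]; f=cast(d,[(319,151.5)],.075)[0]
c=np.array([.4805,-.044,0]); 
print("button",b,"front",f,"dx",(b-f)@e,"side",(b-c)@n)
im=d["image"]; print(im[145:165,319].max(1)); print(im[184,326:342].max(1)); print(im[174:196,335].max(1))
```

```text
button [ 4.97606757e-01 -4.88527725e-04  6.00000000e-02] front [0.48328874 0.03536843 0.075     ] dx 0.03524030803609664 side 0.015309924247285549
[206 210 206 207 209 206 175  54  56  59  57  59  56  59  55  57  55  57
  58  54]
[ 55  56  54  52  54  51 182 135 131 129 130 124 148 149 153 152]
[150 152 150 138 103 107 115 123 130 131 129 128 122 117 108  97 101 133
 147 149 149 149]
```

```bash
sed -i 's/^S=.*/S=0.047/' rob.py
cat >> rob.py <<'E'
F=np.array([.4842,.0355,0]); Q=quat(1)
def at(x,z): return F+x*e+[0,0,z]
def st(t=""):
    s=arm.state(); p=s["tool_pos"]; print(t,"t%.2f"%s["time"],"x%.4f n%.4f z%.4f"%((p-F)@e,(p-F)@n,p[2]),"F",s["ft_force"].round(1),"e·F %.1f"%(s["ft_force"]@e),"w%.4f"%s["width"])
E
python3 - <<'E'
from rob import *
arm.set_gripper(.07,40)
arm.reach(at(.035,.13),Q); st("above")
print(arm.move_straight(at(.035,.041),speed=.08,guard=15)); st("down")
arm.set_gripper(0.0,40); arm.pause(.2); st("grip")
if .02<arm.state()["width"]<.030:
    print(arm.move_straight(at(.163,.041),speed=.06,guard=25)); st("pulled")
E
```

```text
above t3.03 x0.0351 n0.0005 z0.1308 F [ 1.1 -0.5 -0.1] e·F 0.5 w0.0699
False
down t4.30 x0.0351 n0.0003 z0.0414 F [ 0.6 -0.6  0.5] e·F 0.6 w0.0698
grip t5.23 x0.0350 n-0.0002 z0.0410 F [-2.6 -0.6  3.6] e·F 0.7 w0.0260
True
pulled t7.12 x0.1571 n0.0004 z0.0416 F [0.5 2.7 5.1] e·F -2.7 w0.0258
```

The pull stopped after 122.1 mm (2 mm gap plus 120 mm), and the grip width of 26 mm means the button is flush. I'll release, back off and look.

Run:
```python
from rob import *; from vis import *
arm.set_gripper(.06); arm.pause(.3); st("open")
arm.move_straight(at(.155,.17),speed=.12); st("up")
arm.reach(at(.13,.24),Q)
d=arm.get_image("wrist"); np.savez("w2.npz",**d); im=d["image"]; cv2.imwrite("pics/w2.png",im)
t=arm.get_image("top"); cv2.imwrite("pics/top2.png",cv2.resize(t["image"][80:260,130:430],None,fx=2.6,fy=2.6)); np.savez("top2.npz",**t)
```

```text
open t8.07 x0.1570 n-0.0002 z0.0413 F [ 0.2  0.7 -0.1] e·F -0.7 w0.0599
up t9.30 x0.1549 n-0.0003 z0.1694 F [-0.2  0.4 -0.2] e·F -0.4 w0.0602
```

View pics/w2.png

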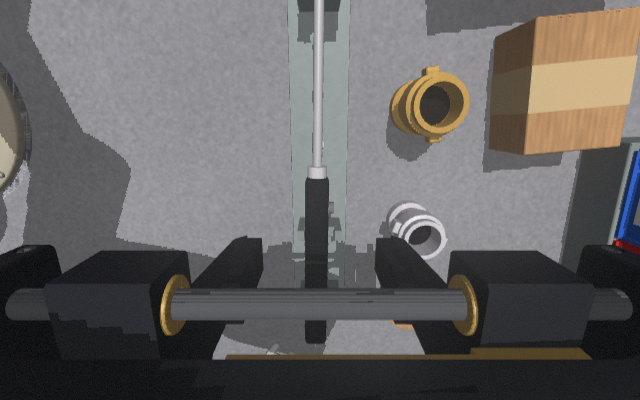

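The handle front is now at (316,178), the shaft is out, and the button is near (331,207). I'll measure the front, how far the button stands out, and saddle 1.

Run:
```python
from rob import *; from vis import *
d=dict(np.load("w2.npz")); im=d["image"]
print("front col",im[170:186,316].max(1))
f=cast(d,[(316,177.5)],.075)[0]; print("front x",(f-F)@e,"n",(f-F)@n)
for v in (198,203,207,211): print(v,im[v,322:342].max(1))
for u in (327,329,332,335): 
    b=cast(d,[(u,207)],.06)[0]; print(u,"n(z=.06)",((b-F)@n).round(4),"x",((b-F)@e).round(4))
t=dict(np.load("top2.npz")); P=cloud(t); g=t["image"]
m=(abs(g[...,0].astype(int)-175)<40)&(g.max(2)>140); Rg=np.zeros(m.shape,bool); Rg[195:230,212:242]=1
c=np.argwhere(big(m&Rg)).mean(0)[::-1]; mc=cast(t,[c],.06)[0]; print("mirror px",c,mc,"x",(mc-F)@e)
cv2.imwrite("pics/w2c.png",cv2.resize(im[165:265,275:375],None,fx=6,fy=6,interpolation=cv2.INTER_NEAREST))
```

```text
front col [208 207 207 207 207 206 207 206 178  75  59  59  57  58  59  61]
front x 0.12047313377240382 n -0.0032827414819784715
198 [ 58  57  57  55  56  53  65 153 155 158 155 157 156 156 155 154 155 153
 153 155]
203 [ 58  53  54  56  54  53  77 110 114 109 110 119 153 156 155 157 155 153
 152 153]
207 [ 56  58  56  56  55  50 102 134 136 132 131 132 150 155 154 156 153 154
 153 154]
211 [ 55  56  51  54  53  51 113 112 113 111 115 121 149 155 153 150 155 152
 154 157]
327 n(z=.06) 0.0091 x 0.1574
329 n(z=.06) 0.0113 x 0.1574
332 n(z=.06) 0.0148 x 0.1574
335 n(z=.06) 0.0182 x 0.1574
mirror px [227.83136095 210.85798817] [0.49205589 0.14798293 0.06      ] x -0.11272771819008037
```

View pics/w2c.png

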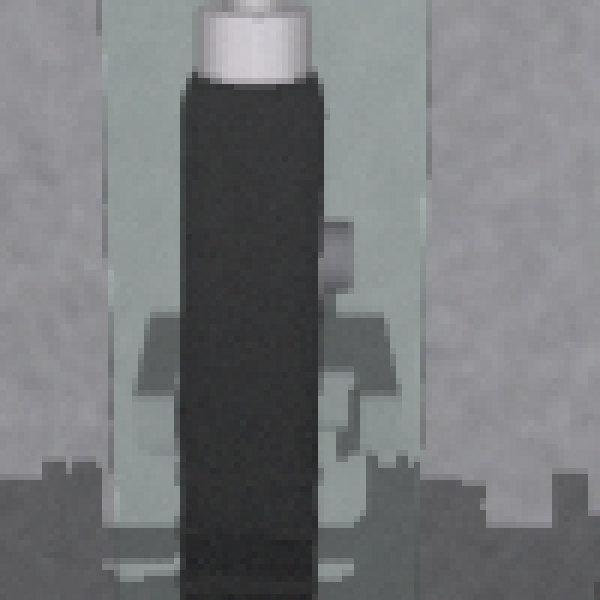

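The handle front has moved 120.5 mm and the mirror stayed put. The button stands out about 6 mm, so it is locked. Now I grip just behind saddle 1, which is near the balance point, and lift straight up.

Run:
```python
from rob import *; from vis import *
o=-.0015*n
arm.reach(at(.216,.15)+o,Q); st("above")
print(arm.move_straight(at(.216,.041)+o,speed=.08,guard=15)); st("down")
arm.set_gripper(0.0,60); arm.pause(.3); st("grip")
if .023<arm.state()["width"]<.030:
    print(arm.move_straight(at(.216,.24)+o,speed=.08,guard=30)); arm.pause(.3); st("lifted")
d=arm.get_image("wrist"); np.savez("w3.npz",**d); cv2.imwrite("pics/w3.png",d["image"])
d=arm.get_image("scene"); cv2.imwrite("pics/scene3.png",d["image"])
```

```text
above t10.37 x0.2158 n-0.0014 z0.1503 F [1.2 0.9 0.8] e·F -0.9 w0.0599
False
down t11.88 x0.2161 n-0.0013 z0.0414 F [0.1 0.6 0.3] e·F -0.6 w0.0602
grip t12.80 x0.2160 n-0.0016 z0.0410 F [-2.  -0.2  1.9] e·F 0.3 w0.0253
False
lifted t15.74 x0.2160 n-0.0015 z0.2400 F [ 0.5 -1.3 -3.3] e·F 1.2 w0.0253
```

View pics/scene3.png

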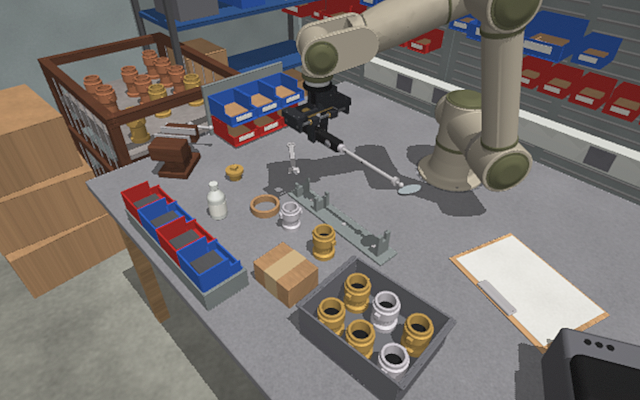

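The tool is out of the rest, level and in the fingers. I carry it straight across and measure the mirror against the crate.

Run:
```python
from rob import *; from vis import *
g=np.array([.695,.249,.24])+.333*e
arm.move_straight(g,speed=.1); arm.pause(.5); st("over")
d=arm.get_image("top"); np.savez("top4.npz",**d); cv2.imwrite("pics/top4.png",cv2.resize(d["image"][60:260,110:450],None,fx=2.3,fy=2.3))
w=arm.get_image("wrist"); np.savez("w4.npz",**w)
P=cloud(d); Z=P[...,2]; R_=np.zeros(Z.shape,bool); R_[60:200,120:260]=1
m=big((Z>.19)&R_); v,u=np.nonzero(m); q=P[m]; print("above .19:",m.sum(),rect(q),np.nanmedian(q[:,2]))
i=u<u.min()+28; print("mirror mean",np.nanmean(q[i],0).round(3))
print(arm.state()["tool_pos"])
```

```text
over t18.77 x0.1098 n0.2005 z0.2400 F [-0.  -0.4 -3.7] e·F 0.4 w0.0255
above .19: 1718 (array([0.4687, 0.0249]), array([0.1287, 0.0531]), 5.09, [[0.40220001339912415, 0.04560000076889992], [0.40689998865127563, -0.007300000172108412], [0.535099983215332, 0.004100000020116568], [0.5303999781608582, 0.05700000002980232]]) 0.5609648193983279
mirror mean [0.435 0.023 0.558]
[ 0.6793731  -0.08363091  0.23998979]
```

View pics/top4.png

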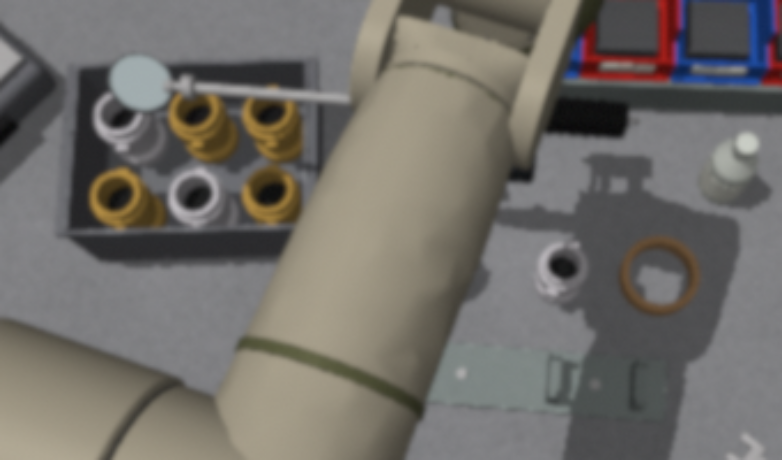

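The top view shows the mirror disc at full-frame pixel ≈(171,96), shifted by parallax because it is high. I'll get its 3D point from depth and compare it with the crate corners.

Run:
```python
from vis import *
d=dict(np.load("top4.npz")); P=cloud(d)
mc=P[92:101,167:176].reshape(-1,3); m=np.nanmedian(mc,0); print("mirror",m.round(4))
cr=[(x/2.3+110,y/2.3+60) for x,y in [(76,66),(318,60),(318,226),(64,232)]]
C=cast(d,cr,.1); print(C.round(3).tolist())
ctr=C.mean(0); ey=(C[0]-C[1]+C[3]-C[2])[:2]; ey/=np.linalg.norm(ey); ex=np.array([ey[1],-ey[0]])
print("sizes",[np.linalg.norm(C[i]-C[(i+1)%4]).round(3) for i in range(4)])
for c in (ctr[:2],np.array([.7048,.2486])): print("crate",c.round(4),"mirror in crate",((m[:2]-c)@ex).round(3),((m[:2]-c)@ey).round(3))
w=dict(np.load("w4.npz")); cv2.imwrite("pics/w4.png",w["image"])
```

```text
mirror [0.6942 0.2433 0.2598]
[[0.793, 0.384, 0.1], [0.811, 0.116, 0.1], [0.617, 0.1, 0.1], [0.6, 0.37, 0.1]]
sizes [np.float64(0.269), np.float64(0.194), np.float64(0.27), np.float64(0.194)]
crate [0.7053 0.2425] mirror in crate -0.011 0.002
crate [0.7048 0.2486] mirror in crate -0.011 -0.005
```

View pics/w4.png

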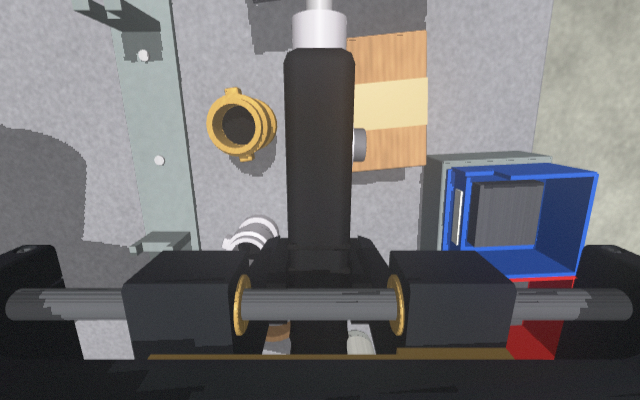

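The mirror is within about 11 mm of the crate's centre at z = 0.26. The wrist view shows the button at (359,145) standing out and the tool steady. Handing in.

Run:
```python
from rob import *
st("before"); arm.finish_job()
```

```text
before t18.88 x0.1098 n0.2006 z0.2400 F [-1.4  0.5 -4. ] e·F -0.5 w0.0252
the job is handed in; nothing more can be done
```

The mirror is drawn out to its second stop, locked, lifted out of the rest and held level over the crate. I handed the job in at 18.9 s; no verdict is reported.

I gripped across the button with 40 N and pulled the handle back until the arm stopped at 122.1 mm (2 mm gap plus 120 mm draw). Then I let the button spring out, took the handle again just behind saddle 1 with 60 N, and carried it over.

**Last checks:**
- **Draw and lock:** the handle front had moved 120.5 mm, and the mirror had not visibly moved. The button stood out about 6 mm, measured before the lift. It still looked out in the last wrist picture.
- **Grip:** finger width was 25.2 mm, and the fingers carried about 4 N downwards (the tool weighs about 3.1 N).
- **Mirror position:** it was about (-0.011, 0.00 ± 0.005) m from the crate's centre, at a height of 0.26 m.
- **Bystanders:** those visible in the last pictures stood where they began, by eye; I did not measure them. The arm hid part of the last top view.

**Disagreements:**
- The first top view put the handle front about 5 mm short of the wrist and scene views, so I used the wrist value.
- After the pull, the wrist image put the handle about 3 mm further to the side than the gripper position implied, within the cheeks' clearance.
- The scene view gave no usable fit of the crate, so its position comes from the top camera alone.
- My two top-view crate measurements differed by about 6 mm along its length.

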